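# Seat the orange plug in its column with the tamper

### The job

Take the black-handled steel tamper out of its grey holder, put it down the clear column that has the orange plug, and push the plug firmly all the way to the bottom. Then let go and leave the tamper standing in that column. Leave the column with the blue plug alone.

Things in the scene. Friction and masses are not known exactly. Their poses are not given: they have to be found in the camera images.
- tamper_grip (a point): Centre of the tamper's handle, on its axis, 117.5 mm above its foot's underside. Loose 80 g tool, 140 mm long, upright in a 21 mm hole (45 deep) of a fixed grey block (60 x 60 x 50 high). Top 45 mm: black round handle, 22 thick, to grip from above; below it a 16 mm steel rod with an 18 mm flat foot. z points up along it.
- orange_mouth (a point): Centre of the mouth, at rim level, of the fixed clear upright column with the orange plug and orange foot ring. Rim 95 mm above the worktop, bore 30 mm, flaring to 43 at the rim, white foot 72 wide. z points up. Inner floor 75 mm below this point. An alike column with a blue plug stands near.
- orange_plug (a joint): How far the orange plug (disc 28 mm wide, 12 thick, tight in the bore) is pushed down, in m. At 0 its top is 17.5 mm below the rim; at 0.045, its hard stop, 62.5 mm below (fully down). Slides at about 5 N, stays where left. Starts 0 to 0.010 down.
- blue_plug (a joint): The same for the blue plug in the other column, which is to be left alone.

How it is judged:
On the way, in this order (a step that is already met when the one before it is completed fails the run):
1. the tamper's foot is inside the mouth of the orange column, the orange plug still up (horizontal distance between tamper_grip and orange_mouth below 0.025 m and z of tamper_grip in the frame of orange_mouth below 0.1145 m and value of joint orange_plug below 0.03 m), for 0.05 s.
2. the tamper has pushed the orange plug to the bottom (horizontal distance between tamper_grip and orange_mouth below 0.025 m and z of tamper_grip in the frame of orange_mouth below 0.062 m and value of joint orange_plug above 0.041 m), for 0.1 s.
At the end, for the whole second after the job is handed in: The orange plug is fully down (within 4 mm of its stop) and the released tamper stands at rest in the orange column: its handle's centre within 30 mm sideways of the mouth's centre and less than 65 mm above it, leaning less than 20 degrees (value of joint orange_plug above 0.041 m and horizontal distance between tamper_grip and orange_mouth below 0.03 m and z of tamper_grip in the frame of orange_mouth below 0.065 m and angle between tamper_grip's own z axis and vertical below 0.35 rad and linear speed of tamper below 0.02 m/s); the robot touches nothing.
It fails at once if the blue plug is pushed (more than 4 mm) (distance of blue_plug from where it was at the start of the episode above 0.004 m).
It also fails if it takes over 38 s, if anything falls off the work surface, if the arm or the gripper's body presses on something with over 40 N, if the wrist force passes 120 N, or if a joint passes its speed limit or range.

### The arm

A 6-joint arm with a two-finger parallel gripper is mounted at the origin on a cart in front of the work surface, level with it; the furniture and walls round the work are solid. World frame = base frame: x ahead of the robot, y to its left, z up, the work surface at z = 0. Lengths are in m, angles in rad, forces in N, time in s.
With the tool pointing down it reaches from about 0.375 to 0.9 m from the base axis. Payload 3.1 kg.
Tool frame: the origin (TCP) lies between the finger pads; the fingertips stand 17 mm ahead of it and the grasp point (between the pads) lies 2 mm behind it (robot.nose_length is the distance from the TCP to the fingertips, in m); z points along the fingers, y is the line along which they close (so a half turn about z gives the same grasp; the last joint's range is limited). The gripper opens to 87 mm and grips with 3 to 60 N. Pads are 19 mm wide; open, the fingers measure 117 mm over their backs; the gripper's body (75 mm by 190 mm) begins 51 mm behind the grasp point.
Start: joints at [-1.474, 0.527, 1.433, -0, 1.181, -0.178], TCP at [0.17, -0.602, 0.24] pointing down, gripper open.
Joint ranges: [-3.08, 3.08], [-0.75, 2.2], [0.22, 2.44], [-1.43, 4.57], [0, 2.65], [-2.85, 2.85]. Speed limits (rad/s): [2.79, 2.79, 3.14, 3.14, 3.14, 3.14].

### API

Orientations are given as a unit quaternion [x, y, z, w].
In Python, from rig import robot, cams gives the robot as it stands.
- The arm moves only by the shell command python3 -m pendant 'ROWS' [FORCE]. ROWS is JSON, a list of rows, each an object with "jaw": the opening, from 0 (shut) to 1 (fully open); "linear": the shift along the tool's x, y, z in cm, a list of three; "twist": the turn about the tool's z in degrees. A call has 1 to 12 rows; each row shifts and turns the commanded pose from where the row before left it, along the tool's axes as they then stand; what a row does not reach is not made up. A row lasts 1/12 s, in which the tool goes at most 41.7 mm and 7.16 degrees, less where a joint would pass 70% of its speed; a pose out of reach is approached as far as the arm can. A call is refused whole if a number of a shift passes 4.17 or a number of a turn 7.16, either way. A call with a gripper value outside its range is refused whole. The fingers move at their own pace and stop on an object; FORCE is the grip in N (left out, the last holds). Time passes only in rows, so rows that do not move let the fingers close. It gives the time, the measured TCP pose, the force, the opening and the grip force at its end, in the units of the state.
- robot.get_obs(): the state, without advancing time (a new reading comes with each control period).
- cams.camera(name): name is "side" or "top"; returns a dict with "color" (384x512x3 uint8, blue, green, red), "depth" (384x512 float32, m along the optical axis (not along the pixel's ray), 0 where there is no reading), "fov_y" (degrees; the focal length in pixels is half the picture's height over the tangent of half this angle, whatever the lens; pixels are square), "cx", "cy" (the principal point, pixels), "k1" (the pictures are not rectified: a ray, as slopes to the right and down, at radius r is drawn at 1 + k1 r^2 times it, then the intrinsics apply), "view" (4x4, takes a point from world to camera coordinates). Camera axes: x right, y down, z forward; pixel columns grow to the right and rows downward; lengths in m; the calibration is good to about 2 mm. A picture is of the moment at which its call begins.
- robot.hand_in(): hands the job in; it is judged then, once.
The state is a dict: "time": time; "q": joint angles; "joint_velocities": joint speeds; "joint_torque": joint torques, N m; "position": TCP position; "tool_rot": TCP orientation; "ft_force": force on the tool from outside, world axes, zero at the start; "moment": the same for the moment, N m; "grip_width": finger opening in m; "grip_force": force on a finger pad.
Only numpy, scipy, OpenCV 4.12 (cv2) and the standard library are available. Lean on these libraries where they do the work, as an engineer would, in place of code of your own. Each camera call takes 0.05 s, during which the arm holds its last target. There are 200 camera calls.

## Working session

There is one attempt and no reset: what is moved stays moved. The work goes in short steps, Python scripts to look and compute and a shell command to move; the robot and the scene stay as the last step left them, time stands still between calls to the robot, and variables do not carry over. Pictures are saved under pics/ and viewed, at most 10 in all, crops included, and the job is handed in when it is done.

```bash
mkdir -p pics
cat > h.py <<'E'
import numpy as np,cv2
from rig import robot,cams
def K(c):
    f=c["color"].shape[0]/2/np.tan(np.radians(c["fov_y"])/2)
    return np.array([[f,0,c["cx"]],[0,f,c["cy"]],[0,0,1]])
def ray(c,uv):
    f=K(c); d=np.array([(uv[0]-c["cx"])/f[0,0],(uv[1]-c["cy"])/f[0,0]])
    s=d.copy()
    for _ in range(20): s=d/(1+c["k1"]*(s@s))
    V=np.array(c["view"]);R,t=V[:3,:3],V[:3,3]
    return -R.T@t, R.T@np.array([s[0],s[1],1])
def onz(c,uv,z):
    o,d=ray(c,uv); return o+d*(z-o[2])/d[2]
def dep(c,uv,):
    o,d=ray(c,uv); return o+d*c["depth"][int(round(uv[1])),int(round(uv[0]))]
def proj(c,p):
    V=np.array(c["view"]);q=V[:3,:3]@p+V[:3,3];s=q[:2]/q[2];s=s*(1+c["k1"]*(s@s));f=K(c)
    return f[0,0]*s+[c["cx"],c["cy"]]
E
python3 - <<'E'
from h import *
for n in("side","top"):
    c=cams.camera(n); cv2.imwrite(f"pics/{n}0.png",c["color"]); o,d=ray(c,(c["cx"],c["cy"])); print(n,o,d,c["fov_y"],c["cx"],c["cy"],c["k1"])
    np.save(n+"0.npy",c,allow_pickle=True)
print(robot.get_obs())
E
```

```text
side [0.21476071 0.52650633 0.69532394] [ 0.36029499 -0.66623689 -0.65292873] 46.75655825305356 251.47748293103115 184.85072677629933 0.03779088980543709
top [ 0.39911582 -0.07090115  1.07352961] [ 0.13774986  0.01045082 -0.99041191] 46.50872950489158 253.9210701244955 185.8519959596724 -0.15070896049981375
{'time': 0.1, 'q': array([-1.47452179e+00,  5.28369474e-01,  1.43377961e+00,  3.24823126e-05,
        1.18139921e+00, -1.78514171e-01]), 'joint_velocities': array([ 1.38105003e-04, -2.09388781e-03, -2.43830925e-03,  1.47891515e-03,
        1.25561406e-03, -1.98471780e-05]), 'joint_torque': array([-1.74687893e-04, -4.40984917e+01, -1.77150464e+01,  6.35502138e-02,
        5.33925032e-02, -3.89356865e-05]), 'position': array([ 0.16955673, -0.60090865,  0.23867002]), 'tool_rot': array([ 9.90576607e-01,  1.36956302e-01,  5.52031382e-05, -9.76378612e-04]), 'ft_force': array([-0.73768539,  0.9935233 , -0.9221637 ]), 'moment': array([ 0.03947299, -0.01179648,  0.01233065]), 'grip_force': 0.0, 'grip_width': 0.08712748372924584}
```

View pics/side0.png

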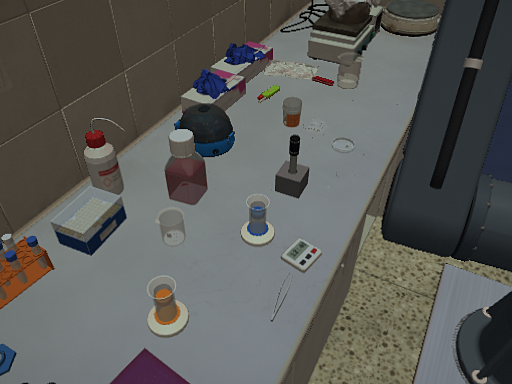

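View pics/top0.png

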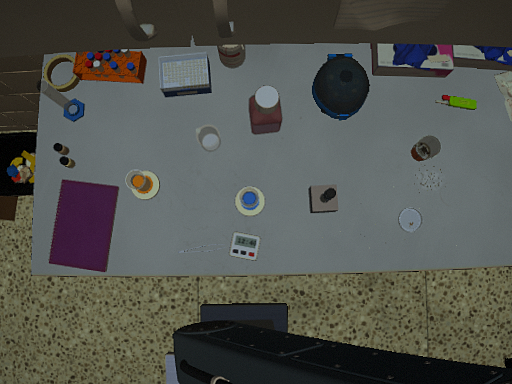

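The side view shows the tamper handle at (294,146), the orange column at (165,300) and the blue one at (257,215). In the top view the tamper is at (327,196), the orange column at (143,184) and the blue one at (250,200). Next I measure them from masks in both views.

Run:
```python
from h import *
C={n:np.load(n+"0.npy",allow_pickle=True).item() for n in("side","top")}
def blob(n,lo,hi,box):
    c=C[n];x0,y0,x1,y1=box
    m=cv2.inRange(cv2.cvtColor(c["color"],cv2.COLOR_BGR2HSV)[y0:y1,x0:x1],lo,hi)
    k,l,s,ce=cv2.connectedComponentsWithStats(m);i=1+np.argmax(s[1:,4]);
    return s[i][:4]+[x0,y0,0,0],s[i][4],ce[i]+[x0,y0],(l==i)
def mid(a,b):
    A=[];B=[]
    for o,d in(a,b):
        d=d/np.linalg.norm(d);P=np.eye(3)-np.outer(d,d);A.append(P);B.append(P@o)
    return np.linalg.solve(sum(A),sum(B))
hs=blob("side",(0,0,0),(180,255,50),(280,128,310,162)); ht=blob("top",(0,0,0),(180,255,50),(312,183,342,209))
print("handle",hs[:3],ht[:3]); print("tri",mid(ray(C["side"],hs[2]),ray(C["top"],ht[2])))
for n,b in(("side",(140,295,195,340)),("top",(120,165,170,205)),("side",(235,215,280,250)),("top",(230,180,270,220))):
    f=blob(n,(0,0,150),(180,90,255),b); x,y,w,h=f[0]
    print("foot",n,f[0],f[1],onz(C[n],(x+w/2,y+h/2),.01), "w",np.linalg.norm(onz(C[n],(x,y+h/2),.01)-onz(C[n],(x+w,y+h/2),.01)))
op=[blob("side",(5,120,80),(20,255,255),(145,270,190,335)),blob("top",(5,120,80),(20,255,255),(120,165,165,200))]
print([o[:3] for o in op],mid(ray(C["side"],op[0][2]),ray(C["top"],op[1][2])))
a=cv2.resize(C["top"]["color"][160:215,115:175],None,fx=6,fy=6,interpolation=2)
b=cv2.resize(C["side"]["color"][265:345,135:200],None,fx=6,fy=6,interpolation=2)[:330]
b=cv2.resize(C["side"]["color"][268:323,135:195],None,fx=6,fy=6,interpolation=2)
cv2.imwrite("pics/crop.png",np.hstack([a,b]))
```

```text
handle (array([289, 135,  11,  27]), np.int32(196), array([294.09183673, 145.64285714])) (array([320, 188,  16,  14]), np.int32(143), array([327.79020979, 194.81118881]))
tri [ 0.50992015 -0.21886001  0.12234889]
foot side [147 300  41  35] 567 [0.55401721 0.20956746 0.01      ] w 0.07163813261847422
foot top [131 171  28  28] 260 [0.55415941 0.20537181 0.01      ] w 0.06967337836849428
foot side [241 221  33  23] 347 [ 0.50911405 -0.04375879  0.01      ] w 0.06931795183959624
foot top [236 187  28  28] 271 [ 0.51062415 -0.04966859  0.01      ] w 0.06702400190534072
[(array([154, 305,  26,  20]), np.int32(140), array([167.97142857, 316.92142857])), (array([137, 176,  16,  18]), np.int32(117), array([146.26495726, 185.72649573]))] [0.55502956 0.20475604 0.00384684]
```

View pics/crop.png

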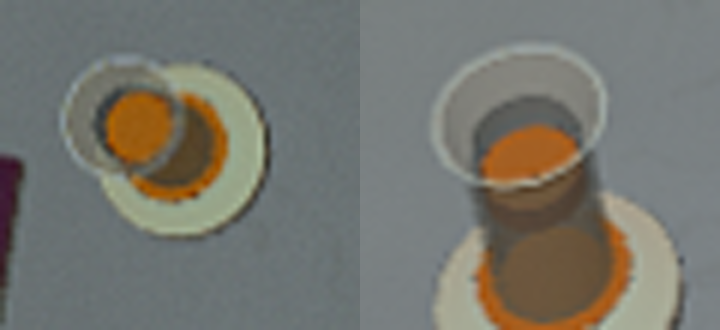

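The rim outline centres are at about (135.0,179.4) in the top view and (161.3,286.8) in the side view. The handle's triangulated height of 0.122 matches the 0.1225 expected. The next script works out the shifts.

```bash
cat >> h.py <<'E'
from scipy.spatial.transform import Rotation as Ro
def togo(p):
    s=robot.get_obs(); print("tool shift cm",np.round(100*Ro.from_quat(s["tool_rot"]).inv().apply(np.array(p)-s["position"]),2),"pos",s["position"].round(4),"t",s["time"],"f",s["ft_force"].round(1),"w",round(s["grip_width"],4),"g",s["grip_force"])
E
python3 - <<'E'
from h import *
C={n:np.load(n+"0.npy",allow_pickle=True).item() for n in("side","top")}
print(onz(C["top"],(135.,179.4),.095),onz(C["side"],(161.3,286.8),.095))
togo([.51,-.219,.24])
E
```

```text
[0.55492931 0.20650938 0.095     ] [0.55502222 0.20759117 0.095     ]
tool shift cm [ 43.13 -27.52  -0.06] pos [ 0.1696 -0.6009  0.2387] t 0.1 f [-0.7  1.  -0.9] w 0.0871 g 0.0
```

```bash
R='{"jaw":1,"linear":[2.7,-1.72,0],"twist":0}'
python3 -m pendant '[{"jaw":1,"linear":[2.7,-1.72,0],"twist":0},{"jaw":1,"linear":[2.7,-1.72,0],"twist":0},{"jaw":1,"linear":[2.7,-1.72,0],"twist":0},{"jaw":1,"linear":[2.7,-1.72,0],"twist":0},{"jaw":1,"linear":[2.7,-1.72,0],"twist":0},{"jaw":1,"linear":[2.7,-1.72,0],"twist":0},{"jaw":1,"linear":[2.7,-1.72,0],"twist":0},{"jaw":1,"linear":[2.7,-1.72,0],"twist":0},{"jaw":1,"linear":[2.7,-1.72,0],"twist":0},{"jaw":1,"linear":[2.7,-1.72,0],"twist":0},{"jaw":1,"linear":[2.7,-1.72,0],"twist":0},{"jaw":1,"linear":[2.7,-1.72,0],"twist":0}]'
python3 -m pendant '[{"jaw":1,"linear":[2.7,-1.72,0],"twist":0},{"jaw":1,"linear":[2.7,-1.72,0],"twist":0},{"jaw":1,"linear":[2.7,-1.72,0],"twist":0},{"jaw":1,"linear":[2.7,-1.72,0],"twist":0},{"jaw":1,"linear":[0,0,0],"twist":0},{"jaw":1,"linear":[0,0,0],"twist":0},{"jaw":1,"linear":[0,0,0],"twist":0}]'
python3 - <<'E'
from h import *
togo([.51,-.219,.122])
c=cams.camera("side"); print(proj(c,np.array([.51,-.219,.1225])))
cv2.imwrite("pics/s1.png",cv2.resize(c["color"][60:210,220:370],None,fx=3,fy=3))
E
```

```text
time: 1.1
position: [0.4261, -0.3134, 0.2393]
tool_rot: [0.991, 0.137, -0.0, -0.0]
ft_force: [-0.2, -0.1, 0.4]
grip_width: 0.0873
grip_force: 0.0
time: 1.68
position: [0.5103, -0.2194, 0.2392]
tool_rot: [0.991, 0.137, -0.001, -0.0]
ft_force: [0.1, -0.2, 0.9]
grip_width: 0.0874
grip_force: 0.0
tool shift cm [-0.   -0.04 11.72] pos [ 0.5103 -0.2194  0.2392] t 1.6833 f [ 0.1 -0.2  0.9] w 0.0874 g 0.0
[294.54071218 145.60538955]
```

View pics/s1.png

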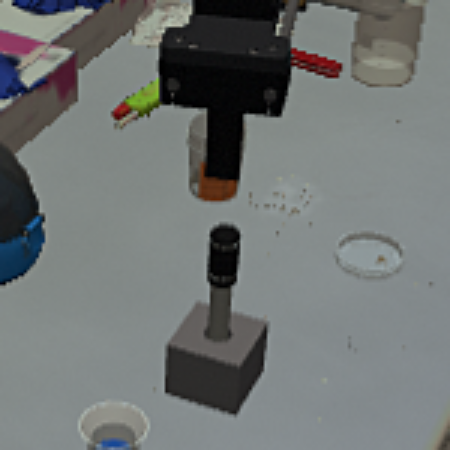

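The gripper is centred above the handle, which is at crop (224,255), i.e. full-image (294.7,145). This agrees with the projected (294.5,145.6), so I descend and grip.

```bash
python3 -m pendant '[{"jaw":1,"linear":[0,0,2],"twist":0},{"jaw":1,"linear":[0,0,2],"twist":0},{"jaw":1,"linear":[0,0,2],"twist":0},{"jaw":1,"linear":[0,0,2],"twist":0},{"jaw":1,"linear":[0,0,2],"twist":0},{"jaw":1,"linear":[0,0,1.7],"twist":0},{"jaw":1,"linear":[0,0,0],"twist":0},{"jaw":1,"linear":[0,0,0],"twist":0}]'
python3 -m pendant '[{"jaw":0,"linear":[0,0,0],"twist":0},{"jaw":0,"linear":[0,0,0],"twist":0},{"jaw":0,"linear":[0,0,0],"twist":0},{"jaw":0,"linear":[0,0,0],"twist":0},{"jaw":0,"linear":[0,0,0],"twist":0},{"jaw":0,"linear":[0,0,0],"twist":0},{"jaw":0,"linear":[0,0,0],"twist":0},{"jaw":0,"linear":[0,0,0],"twist":0},{"jaw":0,"linear":[0,0,0],"twist":0},{"jaw":0,"linear":[0,0,0],"twist":0}]' 45
```

```text
time: 2.4
position: [0.5096, -0.2203, 0.1219]
tool_rot: [0.991, 0.136, -0.001, -0.001]
ft_force: [-0.5, -0.2, 0.5]
grip_width: 0.0869
grip_force: 0.0
time: 3.23
position: [0.5107, -0.2194, 0.1225]
tool_rot: [0.991, 0.137, -0.0, -0.0]
ft_force: [-0.2, 0.4, -0.7]
grip_width: 0.028
grip_force: 0.0
```

```bash
python3 -m pendant '[{"jaw":0,"linear":[0,0,0],"twist":0},{"jaw":0,"linear":[0,0,0],"twist":0},{"jaw":0,"linear":[0,0,0],"twist":0},{"jaw":0,"linear":[0,0,0],"twist":0}]'
python3 -m pendant '[{"jaw":0,"linear":[0,0,-1],"twist":0},{"jaw":0,"linear":[0,0,-1],"twist":0},{"jaw":0,"linear":[0,0,-1],"twist":0},{"jaw":0,"linear":[0,0,-1.5],"twist":0},{"jaw":0,"linear":[0,0,-1.5],"twist":0},{"jaw":0,"linear":[0,0,-2],"twist":0},{"jaw":0,"linear":[0,0,-2],"twist":0},{"jaw":0,"linear":[0,0,-2],"twist":0},{"jaw":0,"linear":[0,0,-1.5],"twist":0},{"jaw":0,"linear":[0,0,-1],"twist":0},{"jaw":0,"linear":[0,0,0],"twist":0},{"jaw":0,"linear":[0,0,0],"twist":0}]'
python3 - <<'E'
from h import *
togo([.555,.207,.266])
c=cams.camera("side"); cv2.imwrite("pics/s2.png",cv2.resize(c["color"][40:190,220:370],None,fx=3,fy=3))
E
```

```text
time: 3.57
position: [0.5107, -0.2194, 0.1225]
tool_rot: [0.991, 0.137, -0.0, -0.0]
ft_force: [-0.2, -0.7, -0.1]
grip_width: 0.021
grip_force: 45.0
time: 4.57
position: [0.5107, -0.2193, 0.2682]
tool_rot: [0.991, 0.137, 0.0, 0.0]
ft_force: [-0.9, -0.3, -0.9]
grip_width: 0.0206
grip_force: 45.1
tool shift cm [ 15.84 -39.83   0.2 ] pos [ 0.5107 -0.2193  0.2682] t 4.5667 f [-0.9 -0.3 -0.9] w 0.0206 g 45.07157642656239
```

View pics/s2.png

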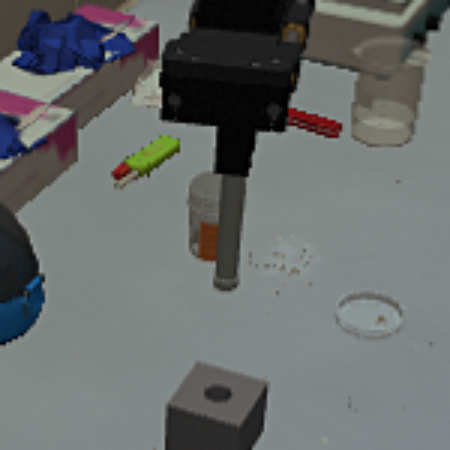

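The tamper is lifted clear and hangs straight in the gripper, with its foot at crop (227,285). I carry it over the orange column.

```bash
python3 -m pendant '[{"jaw":0,"linear":[0.5,-1.2,0],"twist":0},{"jaw":0,"linear":[1,-2.5,0],"twist":0},{"jaw":0,"linear":[1,-2.5,0],"twist":0},{"jaw":0,"linear":[1,-2.5,0],"twist":0},{"jaw":0,"linear":[1,-2.5,0],"twist":0},{"jaw":0,"linear":[1,-2.5,0],"twist":0},{"jaw":0,"linear":[1,-2.5,0],"twist":0},{"jaw":0,"linear":[1,-2.5,0],"twist":0},{"jaw":0,"linear":[1,-2.5,0],"twist":0},{"jaw":0,"linear":[1,-2.5,0],"twist":0},{"jaw":0,"linear":[1,-2.5,0],"twist":0},{"jaw":0,"linear":[1,-2.5,0],"twist":0}]'
python3 -m pendant '[{"jaw":0,"linear":[1,-2.5,0],"twist":0},{"jaw":0,"linear":[1,-2.5,0],"twist":0},{"jaw":0,"linear":[1,-2.5,0],"twist":0},{"jaw":0,"linear":[0.9,-2.4,0],"twist":0},{"jaw":0,"linear":[0.44,-1.23,0],"twist":0},{"jaw":0,"linear":[0,0,0],"twist":0},{"jaw":0,"linear":[0,0,0],"twist":0},{"jaw":0,"linear":[0,0,0],"twist":0}]'
python3 - <<'E'
from h import *
togo([.555,.207,.15])
c=cams.camera("side"); 
p=robot.get_obs()["position"]
print("foot exp",proj(c,p-[0,0,.1175]),"mouth",proj(c,np.array([.555,.207,.095])))
cv2.imwrite("pics/s3.png",cv2.resize(c["color"][180:345,80:245],None,fx=3,fy=3))
t=cams.camera("top");cv2.imwrite("pics/t3.png",t["color"])
E
```

```text
time: 5.62
position: [0.5422, 0.0903, 0.2662]
tool_rot: [0.991, 0.137, -0.002, -0.001]
ft_force: [0.1, -0.9, -0.8]
grip_width: 0.0211
grip_force: 45.1
time: 6.28
position: [0.5545, 0.2061, 0.2669]
tool_rot: [0.991, 0.137, -0.001, 0.0]
ft_force: [-1.2, 0.5, -0.4]
grip_width: 0.0211
grip_force: 45.1
tool shift cm [ 0.09 -0.08 11.69] pos [0.5545 0.2061 0.2669] t 6.2833 f [-1.2  0.5 -0.4] w 0.0211 g 45.07131555030355
foot exp [157.50340133 264.57718788] mouth [161.53310736 286.5397432 ]
```

View pics/s3.png

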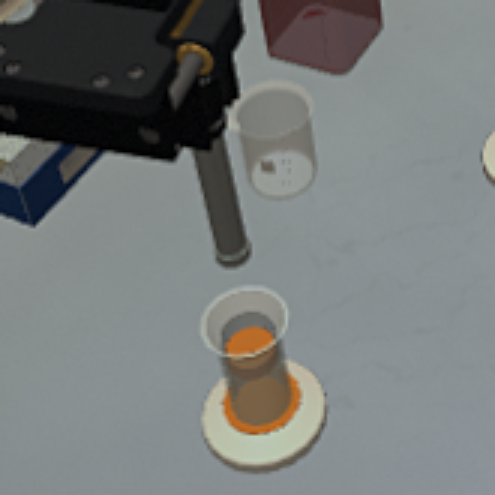

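The foot is at crop (233,257), i.e. full-image (157.7,265.7), against an expected (157.5,264.6). It is centred over the mouth, so I go in.

```bash
python3 -m pendant '[{"jaw":0,"linear":[0.05,-0.05,1],"twist":0},{"jaw":0,"linear":[0,0,1.5],"twist":0},{"jaw":0,"linear":[0,0,1.5],"twist":0},{"jaw":0,"linear":[0,0,1],"twist":0},{"jaw":0,"linear":[0,0,1],"twist":0},{"jaw":0,"linear":[0,0,0.5],"twist":0},{"jaw":0,"linear":[0,0,0],"twist":0},{"jaw":0,"linear":[0,0,0],"twist":0},{"jaw":0,"linear":[0,0,0],"twist":0}]'
python3 -m pendant '[{"jaw":0,"linear":[0,0,0.5],"twist":0},{"jaw":0,"linear":[0,0,0.5],"twist":0},{"jaw":0,"linear":[0,0,0.5],"twist":0},{"jaw":0,"linear":[0,0,0.5],"twist":0},{"jaw":0,"linear":[0,0,0.5],"twist":0},{"jaw":0,"linear":[0,0,0.5],"twist":0},{"jaw":0,"linear":[0,0,0.5],"twist":0},{"jaw":0,"linear":[0,0,0.5],"twist":0},{"jaw":0,"linear":[0,0,0],"twist":0},{"jaw":0,"linear":[0,0,0],"twist":0}]'
```

```text
time: 7.13
position: [0.5561, 0.2076, 0.2032]
tool_rot: [0.991, 0.137, 0.001, -0.0]
ft_force: [-0.1, -0.0, -1.1]
grip_width: 0.0212
grip_force: 45.1
time: 7.97
position: [0.5552, 0.2075, 0.162]
tool_rot: [0.991, 0.137, -0.0, 0.0]
ft_force: [-0.1, 0.5, -0.9]
grip_width: 0.0209
grip_force: 45.1
```

```bash
python3 -m pendant '[{"jaw":0,"linear":[0,0,0.4],"twist":0},{"jaw":0,"linear":[0,0,0.4],"twist":0}]'
python3 -m pendant '[{"jaw":0,"linear":[0,0,0.3],"twist":0},{"jaw":0,"linear":[0,0,0.2],"twist":0},{"jaw":0,"linear":[0,0,0],"twist":0}]'
```

```text
time: 8.13
position: [0.5556, 0.2076, 0.1549]
tool_rot: [0.991, 0.137, 0.0, 0.0]
ft_force: [-2.0, 0.3, 4.6]
grip_width: 0.0208
grip_force: 45.1
time: 8.38
position: [0.5556, 0.2076, 0.1499]
tool_rot: [0.991, 0.137, 0.0, -0.0]
ft_force: [-1.1, -0.2, 5.2]
grip_width: 0.0211
grip_force: 45.1
```

```bash
python3 -m pendant '[{"jaw":0,"linear":[0,0,0.2],"twist":0},{"jaw":0,"linear":[0,0,0.1],"twist":0},{"jaw":0,"linear":[0,0,0],"twist":0}]'
python3 -m pendant '[{"jaw":0,"linear":[0,0,0.2],"twist":0},{"jaw":0,"linear":[0,0,0],"twist":0}]'
```

```text
time: 8.63
position: [0.5568, 0.2078, 0.1497]
tool_rot: [0.991, 0.137, 0.002, 0.0]
ft_force: [-3.5, -1.0, 19.0]
grip_width: 0.0209
grip_force: 45.2
time: 8.8
position: [0.5581, 0.2078, 0.1493]
tool_rot: [0.991, 0.137, 0.004, 0.0]
ft_force: [-3.6, -1.0, 25.9]
grip_width: 0.0206
grip_force: 45.0
```

The force jumped to 26 N at z = 0.1495, and the stop was predicted at 0.150, so the plug is down. I ease the load, release and retreat straight up.

```bash
python3 -m pendant '[{"jaw":0,"linear":[0,0,-0.25],"twist":0},{"jaw":0,"linear":[0,0,-0.2],"twist":0},{"jaw":0,"linear":[0,0,0],"twist":0},{"jaw":0,"linear":[0,0,0],"twist":0}]'
python3 -m pendant '[{"jaw":0.35,"linear":[0,0,0],"twist":0},{"jaw":0.4,"linear":[0,0,0],"twist":0},{"jaw":0.5,"linear":[0,0,0],"twist":0},{"jaw":0.6,"linear":[0,0,0],"twist":0},{"jaw":0.8,"linear":[0,0,0],"twist":0},{"jaw":1,"linear":[0,0,0],"twist":0},{"jaw":1,"linear":[0,0,0],"twist":0},{"jaw":1,"linear":[0,0,0],"twist":0},{"jaw":1,"linear":[0,0,0],"twist":0},{"jaw":1,"linear":[0,0,0],"twist":0}]'
python3 -m pendant '[{"jaw":1,"linear":[0,0,0],"twist":0},{"jaw":1,"linear":[0,0,-1],"twist":0},{"jaw":1,"linear":[0,0,-1],"twist":0},{"jaw":1,"linear":[0,0,-1.5],"twist":0},{"jaw":1,"linear":[0,0,-1.5],"twist":0},{"jaw":1,"linear":[0,0,-2],"twist":0},{"jaw":1,"linear":[0,0,-2],"twist":0},{"jaw":1,"linear":[0,0,-2],"twist":0},{"jaw":1,"linear":[0,0,0],"twist":0},{"jaw":1,"linear":[0,0,0],"twist":0}]'
python3 - <<'E'
from h import *
c=cams.camera("side")
for z in(.150,.1725,.095):print(proj(c,np.array([.555,.207,z])))
cv2.imwrite("pics/s4.png",cv2.resize(c["color"][180:345,80:245],None,fx=3,fy=3))
E
```

```text
time: 9.13
position: [0.556, 0.2076, 0.1496]
tool_rot: [0.991, 0.137, 0.001, -0.0]
ft_force: [-0.2, -0.7, 7.4]
grip_width: 0.0212
grip_force: 45.0
time: 9.97
position: [0.5555, 0.2076, 0.1491]
tool_rot: [0.991, 0.137, 0.0, -0.0]
ft_force: [-0.2, -0.3, -1.3]
grip_width: 0.0792
grip_force: 0.0
time: 10.8
position: [0.5563, 0.2077, 0.2613]
tool_rot: [0.991, 0.137, 0.002, -0.0]
ft_force: [-0.3, -0.1, -0.9]
grip_width: 0.0872
grip_force: 0.0
[156.8360616  264.92428075]
[154.76695223 255.4324879 ]
[161.53310736 286.5397432 ]
```

View pics/s4.png

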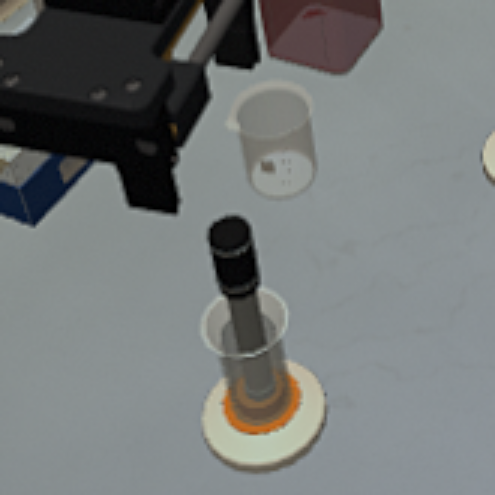

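The tamper stands upright in the column with the plug at the bottom. The handle centre is at crop (235,255), i.e. full-image (158,265), against an expected (157,265), and the gripper is clear.

```bash
python3 -c "from rig import robot;print(robot.hand_in())"
```

```text
the job is handed in; nothing more can be done
None
```

The orange plug was pushed to its stop and the released tamper stood upright in the orange column when I handed in at about 11 s; the hand-in printed no verdict, and the arm never went down near the blue column.

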